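Unlock the eccentric cam and push the tray slide home

ROBOT

A 6-joint arm with a two-finger parallel gripper is mounted at the origin on the work surface. World frame = base frame: x ahead of the robot, y to its left, z up, the work surface at z = 0. Lengths are in m, angles in rad, forces in N, time in s.
With the tool pointing down it reaches from about 0.3 to 0.825 m from the base axis. Payload 5.4 kg.
Tool frame: the origin (TCP) lies between the finger pads; the fingertips stand 8 mm ahead of it and the grasp point (between the pads) lies 11 mm behind it; z points along the fingers, y is the line along which they close (so a half turn about z gives the same grasp; the last joint's range is limited). The gripper opens to 92 mm and grips with 3 to 60 N. Pads are 20 mm wide; open, the fingers measure 128 mm over their backs; the gripper's body (75 mm by 189 mm) begins 69 mm behind the grasp point.
Start: joints at [1.092, 0.158, 1.597, -0, 1.386, -0.21], TCP at [0.153, 0.554, 0.223] pointing down, gripper open.
Joint ranges: [-2.91, 2.91], [-0.94, 2.29], [0.18, 2.7], [-1.29, 4.43], [0.17, 2.64], [-3, 3]. Speed limits (rad/s): [2.57, 2.57, 3.14, 3.14, 3.14, 3.14].

INTERFACE

Orientations are given as a 3x3 rotation matrix whose columns are the frame's x, y, z axes.
In Python, from plant import sense, vision, close_job gives the robot as it stands.
- The arm moves only by the tool step_arm, never from a script. Its argument "motion" is a list of rows, each an object of numbers: "x", "y", "z": the shift along the tool's x, y, z in m; "rx", "ry", "rz": the turn, a rotation vector about the tool's x, y, z in degrees; "gripper": the gripper's target within -1 to 1 (fully open at 1, half-way at 0, shut at -1). A call has 1 to 20 rows; each row shifts and turns the commanded pose from where the row before left it, along the tool's axes as they then stand; what a row does not reach is not made up. A row lasts 1/12 s, in which the tool goes at most 41.7 mm and 7.16 degrees, less where a joint would pass 70% of its speed; a pose out of reach is approached as far as the arm can. A call is refused whole if a number of a shift passes 0.0417 or a number of a turn 7.16, either way. A call with a gripper value outside its range is refused whole. The fingers move at their own pace and stop on an object; "grip_force" is the grip in N (left out, the last holds). Time passes only in rows, so rows that do not move let the fingers close. It gives the time, the measured TCP pose, the force, the opening and the grip force at its end, in the units of the state.
- sense(): the state, without advancing time (a new reading comes with each control period).
- vision.grab_frame(name): name is "side" or "top"; returns the picture (384x512x3 uint8, red, green, blue); there is no depth.
- vision.camera_info(name): a dict with "K" (3x3 intrinsics, pixels), "world_from_camera" (4x4, takes a point from camera to world coordinates). Camera axes: x right, y down, z forward; pixel columns grow to the right and rows downward; lengths in m; the calibration is good to about 2 mm. A picture is of the moment at which its call begins. camera_info takes no time and is no camera call.
- close_job(): hands the job in; it is judged then, once.
Trained networks look in the newest picture that a camera, given by its name, has taken for a name from the list of things; names that differ only in an ending like _2 or _b are one class to them, and where a whole thing is asked for, a point or a joint stands for the part that bears it (a point fixed in the world has none). Each returns a list of dicts, best first, with "score" (0 to 1); they miss things now and then, are a little off and sometimes report something else, mostly with a low value. They report only what shows in the picture. A call takes as long as a camera call. They do not tell look-alikes from the thing itself.
- vision.boxes_of(camera, name): "point" ([x, y, z] in m, in world coordinates, good to about 4 mm: the middle of the surface that is visible of it).
- vision.cut_out(camera, name): "region" (384x512 bool, what is visible of it).
- vision.mark_of(camera, name): "point" ([x, y, z] in m, in world coordinates, good to about 4 mm: a listed point, or the origin of a listed thing).
The state is a dict: "time": time; "joints": joint angles; "qd": joint speeds; "effort": joint torques, N m; "position": TCP position; "eef_rot": TCP orientation; "force": force on the tool from outside, world axes, zero at the start; "wrist_torque": the same for the moment, N m; "width": finger opening in m; "gripper_force": force on a finger pad.
Only numpy, scipy, OpenCV 4.12 (cv2) and the standard library are available. Lean on these libraries where they do the work, as an engineer would, in place of code of your own. Each camera call takes 0.05 s, during which the arm holds its last target. There are 200 camera calls.

TASK

The tray slide of the little blue hanger press is held back by an eccentric cam. With your fingertips, first push the red-knobbed cam lever round until it points at the green dot, the cam's low point, and only then push the slide by its yellow back plate fully home towards the press. Pick nothing up, keep the tray in its nest on the slide, leave the things around where they are, and finish with the hand clear.

Things in the scene. Friction and masses are not known exactly. Their poses are not given: they have to be found in the camera images.
- jig: The press jig, fixed to the table: dark steel base plate 340 x 250 x 12 mm with the slide, cam and a blue press on it. Origin on the table top; +x of the jig is the slide's forward direction, z up. The plate spans x -170 to 170, y -85 to 165 mm of this frame. The blue press (column x 57 to 103, overhanging head x 5 to 60, y -35 to 25 mm, top 108 mm above the table) stands ahead of the slide and does not move; a thin handle on its -y side reaches x 104.
- cam (a joint): Angle of the eccentric cam about its upright pivot, rad, counter-clockwise seen from above. 0 is the low point, where the lever points straight at the green dot; beyond 0 the cam rises again, so the lever has no stop at the dot (stops at -1.0 and 2.4). It starts between about 1.5 and 2.15, where the steel disc (64 mm across, 20 mm off-centre) blocks the slide, and stays where it is left: stiff, about 3 to 5 N at the knob. Within 0.30 of 0 it counts as low.
- cam_pivot (a point): Point on the cam's pivot axis, 46 mm above the table, at (20.5, 85) mm in the jig's frame. The black lever, 18 mm wide, top 46 mm above the table, runs out from it.
- lever_knob (a point): Middle of the red upright round knob on the end of the cam lever, 18 mm in diameter, from 46 to 88 mm above the table (this point is 70 mm up), 80 mm from the pivot axis. Push it sideways along its circle.
- low_mark (a point): Green dot, 20 mm across, on the base plate, 112 mm from the pivot axis in the direction 30 deg to the left of the jig's +x; the knob does not cover it; it does not move. The lever points at it when the cam is at its low point.
- slide (a joint): Travel of the aluminium slide along the jig's +x, m. 0 is fully back, 0.036 is fully home against its stop; starts between 0 and 0.004. Drags with about 3 N plus 20 N per m/s and stays where it is left. With the cam not low its follower arm strikes the cam at 7 to 20 mm of travel.
- push_face (a point): Centre of the back (-x) face of the slide's yellow upright push plate, 80 mm wide, 26 to 88 mm above the table, 10 mm thick; this point is 58 mm up, at (-143 mm + slide travel, -7.5 mm) in the jig's frame. Push it along the jig's +x. It moves with the slide.
- nest (a point): Middle of the tray nest on the slide, 36 mm above the table, where the tray's centre belongs. Moves with the slide.
- tray_mid (a point): Centre of the loose decorated tray, 108 x 80 x 16 mm, lying in the nest on the slide. It rides along; not to be lifted out.
- sanding_block_mid (a point): Bystander: centre of a cork sanding block, 90 x 45 x 28 mm, to the left of the jig.
- marker_mid (a point): Bystander: a silver and black marker, about 150 x 20 x 20 mm, to the right of the jig; this point is near its middle.
- clip_pot_mid (a point): Bystander: centre of a small white bowl, 48 mm across and 32 mm high, standing on the jig's base plate to the right of the press's far side.
- driver_grip (a point): Bystander: grip of a yellow-handled screwdriver lying on the table at one side.
- brush_grip (a point): Bystander: grip of a brush lying on the table at the other side.
There are look-alikes about, which are no part of the job. There is more than one size of the part that bears tray_mid; the job needs the largest.

How it is judged:
By the outcome, as a careful person would: the job done as asked, in the order asked, and still so for the second after the job is handed in, with the robot touching nothing.
It also fails if it takes over 56 s, if anything falls off the work surface, if the arm or the gripper's body presses on something with over 40 N, if the wrist force passes 120 N, or if a joint passes its speed limit or range.

## Working session

There is one attempt and no reset: what is moved stays moved. The work goes in short steps, Python scripts to look and compute and a tool call to move; the robot and the scene stay as the last step left them, time stands still between calls to the robot, and variables do not carry over. Pictures are saved under pics/ and viewed, at most 10 in all, crops included, and the job is handed in when it is done.

Besides the shell and the picture viewer there is one more tool, called after "Emit:" as name([rows], argument=value, ...), one row to a line, values as JSON. step_arm: Moves the arm, as the interface text tells. Its arguments: {"type":"object","properties":{"motion":{"type":"array"},"grip_force":{"type":"number"}},"required":["motion"]}

```bash
mkdir -p pics
python3 - <<'E'
from plant import sense, vision
import cv2, numpy as np
s=sense(); print(s['time'],s['position'],s['eef_rot'],s['width'])
for c in ('top','side'):
    im=vision.grab_frame(c); cv2.imwrite(f'pics/{c}0.png',im[:,:,::-1])
    for n in ('jig','cam_pivot','lever_knob','low_mark','push_face','nest','tray_mid','clip_pot_mid','marker_mid','sanding_block_mid'):
        print(c,n,[(np.round(d['point'],3).tolist(),round(d['score'],2)) for d in vision.mark_of(c,n)][:3])
E
```

```text
0.0 [0.15242654 0.55379506 0.22164251] [[-9.64098140e-01  2.65544841e-01 -8.44876380e-04]
 [ 2.65545921e-01  9.64096789e-01 -1.65700678e-03]
 [ 3.74533004e-04 -1.82187063e-03 -9.99998270e-01]] 0.09186460540430642
top jig [([0.582, -0.086, -0.0], 0.61)]
top cam_pivot [([0.571, -0.003, 0.052], 0.58)]
top lever_knob [([0.493, 0.02, 0.071], 0.97)]
top low_mark [([0.648, 0.088, 0.016], 0.58)]
top push_face [([0.456, -0.139, 0.057], 0.89)]
top nest [([0.523, -0.118, 0.038], 0.88)]
top tray_mid [([0.381, -0.317, 0.009], 0.94), ([0.519, -0.119, 0.033], 0.68), ([0.643, -0.191, 0.01], 0.61)]
top clip_pot_mid [([0.728, -0.075, 0.027], 0.49)]
top marker_mid [([0.644, -0.194, 0.009], 0.8)]
top sanding_block_mid [([0.449, 0.097, 0.018], 0.79)]
side jig [([0.583, -0.087, -0.003], 0.75)]
side cam_pivot [([0.57, -0.002, 0.05], 0.76)]
side lever_knob [([0.499, 0.023, 0.071], 0.96)]
side low_mark [([0.644, 0.084, 0.011], 0.65)]
side push_face [([0.457, -0.144, 0.057], 0.84)]
side nest [([0.518, -0.118, 0.033], 0.94), ([0.453, -0.143, 0.059], 0.29)]
side tray_mid [([0.528, -0.327, 0.006], 0.74), ([0.518, -0.121, 0.038], 0.73), ([0.385, -0.317, 0.008], 0.69)]
side clip_pot_mid [([0.728, -0.073, 0.022], 0.48)]
side marker_mid [([0.643, 0.084, 0.008], 0.45)]
side sanding_block_mid [([0.443, 0.098, 0.011], 0.67), ([0.571, -0.0, 0.05], 0.21)]
```

View pics/top0.png

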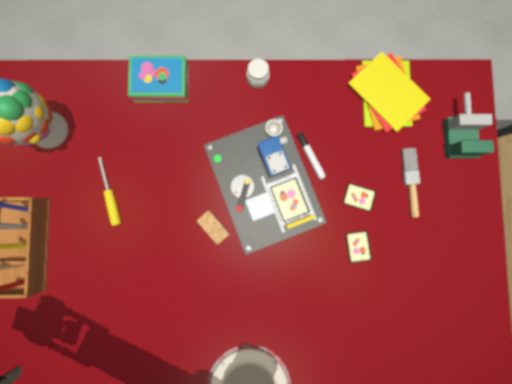

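View pics/side0.png

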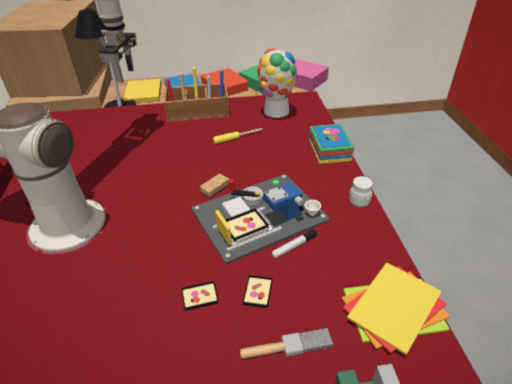

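The top picture shows the jig with the green dot at (217,158), the pivot at about (242,187), the red knob at (240,209), the yellow plate at (300,222) and the tray at (291,200). The networks agree with this: jig yaw is about 20°. I'll fit the jig pose next.

```bash
cat > h.py <<'E'
import numpy as np
from plant import sense
def fit(J,W):
    J=np.array(J);W=np.array(W);a=J-J.mean(0);b=W-W.mean(0)
    th=np.arctan2((a[:,0]*b[:,1]-a[:,1]*b[:,0]).sum(),(a*b).sum())
    R=np.array([[np.cos(th),-np.sin(th)],[np.sin(th),np.cos(th)]])
    return th,R,W.mean(0)-R@J.mean(0)
def to(target,yaw_y):
    "shift in the present tool axes, and turn rz (deg), to TCP target with tool y at world angle yaw_y"
    s=sense();R=np.array(s['eef_rot']);now=np.degrees(np.arctan2(R[1,1],R[0,1]))
    d=(yaw_y-now+180)%360-180
    print('t',s['time'],'pos',np.round(s['position'],4),'y-angle',round(now,1),'| shift mm',np.round(R.T@(np.array(target)-s['position'])*1e3,1),'rz',round(-d,1))
    print('joints',np.round(s['joints'],2),'F',np.round(s['force'],1))
E
python3 - <<'E'
from h import *
J=[(0,0),(.0205,.085),(.1175,.141),(-.141,-.0075)]
W=[(.5825,-.0865),(.5705,-.0025),(.646,.086),(.4565,-.1415)]
th,R,t=fit(J,W); print(np.degrees(th),t,(np.array(J)@R.T+t-W)*1e3)
p=R@J[1]+t; k=np.array([.496,.0215]);d=k-p; a=np.degrees(np.arctan2(d[1],d[0])); print('pivot',p,'knob r',np.hypot(*d),'angle',a,'cam',np.radians(a-30)-th)
a0=a+6; r=np.radians(a0); u=np.array([np.cos(r),np.sin(r)]); tn=np.array([u[1],-u[0]])
tcp=p+.08*u-.035*tn; print('start tcp',tcp)
to([*tcp,.22],a-180)
E
```

```text
20.310240896897984 [ 0.58353889 -0.08709347] [[ 1.03888695 -0.59346746]
 [ 2.76055964  2.23743711]
 [-1.20801395 -0.07523764]
 [-2.59143264 -1.56873201]]
pivot [ 5.73260560e-01 -2.62562892e-04] knob r 0.08026707431408327 angle 164.26866513612998 cam 1.9889497133591125
start tcp [ 0.48849567 -0.02123668]
t 1.1 pos [0.1527 0.5543 0.2226] y-angle 74.6 | shift mm [-476.6 -465.7    2.6] rz 90.3
joints [ 1.09  0.16  1.6   0.    1.39 -0.21] F [-0.1 -0.6 -0.1]
```

Emit:
step_arm([
  {"x": -0.0238, "y": -0.0233, "gripper": -1},
  {"x": -0.0238, "y": -0.0233},
  {"x": -0.0238, "y": -0.0233},
  {"x": -0.0238, "y": -0.0233},
  {"x": -0.0238, "y": -0.0233},
  {"x": -0.0238, "y": -0.0233},
  {"x": -0.0238, "y": -0.0233},
  {"x": -0.0238, "y": -0.0233},
  {"x": -0.0238, "y": -0.0233},
  {"x": -0.0238, "y": -0.0233},
  {"x": -0.0238, "y": -0.0233},
  {"x": -0.0238, "y": -0.0233},
  {"x": -0.0238, "y": -0.0233},
  {"x": -0.0238, "y": -0.0233},
  {"x": -0.0238, "y": -0.0233},
  {"x": -0.0238, "y": -0.0233},
  {"x": -0.0238, "y": -0.0233},
  {"x": -0.0238, "y": -0.0233},
  {"x": -0.0238, "y": -0.0233},
  {"x": -0.0238, "y": -0.0233},
])

```text
invalid input
```

Emit:
step_arm([
  {"rz": 6.95},
  {"rz": 6.95},
  {"rz": 6.95},
  {"rz": 6.95},
  {"rz": 6.95},
  {"rz": 6.95},
  {"rz": 6.95},
  {"rz": 6.95},
  {"rz": 6.95},
  {"rz": 6.95},
  {"rz": 6.95},
  {"rz": 6.95},
  {"rz": 6.95},
  {"z": 0},
])

```text
invalid input
```

Run:
```python
from h import *
to([.4885,-.0212,.065],-15.7); print(sense()['width'])
```

```text
t 1.1 pos [0.1527 0.5543 0.2226] y-angle 74.6 | shift mm [-476.6 -465.7  157.6] rz 90.3
joints [ 1.09  0.16  1.6   0.    1.39 -0.21] F [-0.1 -0.6 -0.1]
0.09195744213936242
```

Emit:
step_arm([
  {"x": -0.0238, "y": -0.0233, "z": 0, "rx": 0, "ry": 0, "rz": 0, "gripper": -1},
])

```text
time: 1.18
position: [0.1679, 0.5277, 0.2224]
eef_rot: [[-0.965, 0.262, -0.001], [0.262, 0.965, 0.002], [0.001, 0.002, -1.0]]
force: [0.5, -0.0, 0.1]
width: 0.0871
gripper_force: 0.0
```

Emit:
step_arm([
  {"x": -0.0283, "y": -0.0277, "z": 0, "rx": 0, "ry": 0, "rz": 0, "gripper": -1},
  {"x": -0.0283, "y": -0.0277, "z": 0, "rx": 0, "ry": 0, "rz": 0, "gripper": -1},
  {"x": -0.0283, "y": -0.0277, "z": 0, "rx": 0, "ry": 0, "rz": 0, "gripper": -1},
  {"x": -0.0283, "y": -0.0277, "z": 0, "rx": 0, "ry": 0, "rz": 0, "gripper": -1},
  {"x": -0.0283, "y": -0.0277, "z": 0, "rx": 0, "ry": 0, "rz": 0, "gripper": -1},
  {"x": -0.0283, "y": -0.0277, "z": 0, "rx": 0, "ry": 0, "rz": 0, "gripper": -1},
  {"x": -0.0283, "y": -0.0277, "z": 0, "rx": 0, "ry": 0, "rz": 0, "gripper": -1},
  {"x": -0.0283, "y": -0.0277, "z": 0, "rx": 0, "ry": 0, "rz": 0, "gripper": -1},
  {"x": -0.0283, "y": -0.0277, "z": 0, "rx": 0, "ry": 0, "rz": 0, "gripper": -1},
  {"x": -0.0283, "y": -0.0277, "z": 0, "rx": 0, "ry": 0, "rz": 0, "gripper": -1},
  {"x": -0.0283, "y": -0.0277, "z": 0, "rx": 0, "ry": 0, "rz": 0, "gripper": -1},
  {"x": -0.0283, "y": -0.0277, "z": 0, "rx": 0, "ry": 0, "rz": 0, "gripper": -1},
  {"x": -0.0283, "y": -0.0277, "z": 0, "rx": 0, "ry": 0, "rz": 0, "gripper": -1},
  {"x": -0.0283, "y": -0.0277, "z": 0, "rx": 0, "ry": 0, "rz": 0, "gripper": -1},
  {"x": -0.0283, "y": -0.0277, "z": 0, "rx": 0, "ry": 0, "rz": 0, "gripper": -1},
  {"x": -0.0283, "y": -0.0277, "z": 0, "rx": 0, "ry": 0, "rz": 0, "gripper": -1},
])

```text
time: 2.52
position: [0.489, -0.0241, 0.2228]
eef_rot: [[-0.964, 0.266, 0.001], [0.266, 0.964, -0.0], [-0.001, 0.0, -1.0]]
force: [1.8, 0.5, 0.3]
width: 0.0004
gripper_force: 0.0
```

Emit:
step_arm([
  {"x": 0, "y": 0, "z": 0, "rx": 0, "ry": 0, "rz": 6.95, "gripper": -1},
  {"x": 0, "y": 0, "z": 0, "rx": 0, "ry": 0, "rz": 6.95, "gripper": -1},
  {"x": 0, "y": 0, "z": 0, "rx": 0, "ry": 0, "rz": 6.95, "gripper": -1},
  {"x": 0, "y": 0, "z": 0, "rx": 0, "ry": 0, "rz": 6.95, "gripper": -1},
  {"x": 0, "y": 0, "z": 0, "rx": 0, "ry": 0, "rz": 6.95, "gripper": -1},
  {"x": 0, "y": 0, "z": 0, "rx": 0, "ry": 0, "rz": 6.95, "gripper": -1},
  {"x": 0, "y": 0, "z": 0, "rx": 0, "ry": 0, "rz": 6.95, "gripper": -1},
  {"x": 0, "y": 0, "z": 0, "rx": 0, "ry": 0, "rz": 6.95, "gripper": -1},
  {"x": 0, "y": 0, "z": 0, "rx": 0, "ry": 0, "rz": 6.95, "gripper": -1},
  {"x": 0, "y": 0, "z": 0, "rx": 0, "ry": 0, "rz": 6.95, "gripper": -1},
  {"x": 0, "y": 0, "z": 0, "rx": 0, "ry": 0, "rz": 6.95, "gripper": -1},
  {"x": 0, "y": 0, "z": 0, "rx": 0, "ry": 0, "rz": 6.95, "gripper": -1},
  {"x": 0, "y": 0, "z": 0, "rx": 0, "ry": 0, "rz": 6.95, "gripper": -1},
  {"x": 0, "y": 0, "z": 0, "rx": 0, "ry": 0, "rz": 0, "gripper": -1},
])

```text
time: 3.68
position: [0.4884, -0.022, 0.2227]
eef_rot: [[0.274, 0.962, 0.0], [0.962, -0.274, -0.0], [0.0, 0.0, -1.0]]
force: [1.1, -0.9, 0.4]
width: 0.0005
gripper_force: 0.0
```

Run:
```python
from h import *
to([.4885,-.0212,.065],-15.7); print(sense()['width'])
```

```text
t 3.6833 pos [ 0.4884 -0.022   0.2227] y-angle -15.9 | shift mm [ 8.000e-01 -1.000e-01  1.577e+02] rz -0.2
joints [-0.29 -0.07  1.83  0.    1.38 -0.01] F [ 1.1 -0.9  0.4]
0.0004637369100460686
```

Emit:
step_arm([
  {"x": 0, "y": 0, "z": 0.02, "rx": 0, "ry": 0, "rz": 0, "gripper": -1},
  {"x": 0, "y": 0, "z": 0.02, "rx": 0, "ry": 0, "rz": 0, "gripper": -1},
  {"x": 0, "y": 0, "z": 0.02, "rx": 0, "ry": 0, "rz": 0, "gripper": -1},
  {"x": 0, "y": 0, "z": 0.02, "rx": 0, "ry": 0, "rz": 0, "gripper": -1},
  {"x": 0, "y": 0, "z": 0.02, "rx": 0, "ry": 0, "rz": 0, "gripper": -1},
  {"x": 0, "y": 0, "z": 0.02, "rx": 0, "ry": 0, "rz": 0, "gripper": -1},
  {"x": 0, "y": 0, "z": 0.02, "rx": 0, "ry": 0, "rz": 0, "gripper": -1},
  {"x": 0, "y": 0, "z": 0.017, "rx": 0, "ry": 0, "rz": 0, "gripper": -1},
  {"x": 0.006, "y": -0.001, "z": 0, "rx": 0, "ry": 0, "rz": 0, "gripper": -1},
  {"x": 0.006, "y": -0.001, "z": 0, "rx": 0, "ry": 0, "rz": 0, "gripper": -1},
  {"x": 0.005, "y": -0.001, "z": 0, "rx": 0, "ry": 0, "rz": 0, "gripper": -1},
  {"x": 0.004, "y": -0.001, "z": 0, "rx": 0, "ry": 0, "rz": 0, "gripper": -1},
  {"x": 0, "y": 0, "z": 0, "rx": 0, "ry": 0, "rz": 0, "gripper": -1},
])

```text
time: 4.77
position: [0.4911, 0.0001, 0.0669]
eef_rot: [[0.27, 0.963, 0.002], [0.963, -0.27, -0.0], [0.0, 0.002, -1.0]]
force: [-0.6, 0.2, -0.1]
width: 0.0006
gripper_force: 0.0
```

Run:
```python
from h import *
from plant import vision
import cv2
to([.4885,-.0212,.065],-15.7)
for c in ('side','top'):
    im=vision.grab_frame(c)
    print(c,vision.mark_of(c,'lever_knob')[:1])
    if c=='side': cv2.imwrite('pics/s1.png',cv2.resize(im[140:270,160:350,::-1],None,fx=4,fy=4))
```

```text
t 4.7667 pos [4.911e-01 1.000e-04 6.690e-02] y-angle -15.6 | shift mm [-21.2   3.2   1.9] rz 0.1
joints [-0.25  0.13  1.96  0.    1.05  0.03] F [-0.6  0.2 -0.1]
side [{'point': [0.4972, 0.024, 0.0684], 'score': 0.9}]
top [{'point': [0.5722, -0.002, 0.0485], 'score': 0.33}]
```

View pics/s1.png

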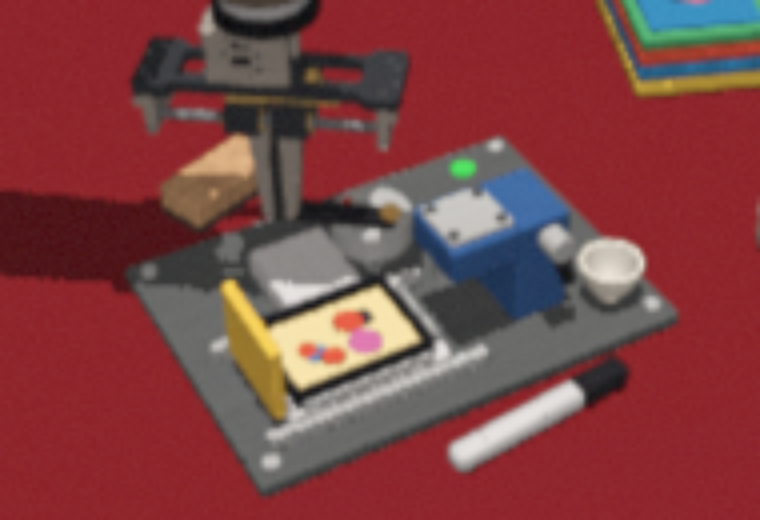

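Side view: the closed fingertips are right behind the knob (crop about (285,215)), and the body is clear of the press. I'll push the knob round its circle next.

Emit:
step_arm([
  {"x": 0.003, "y": 0, "z": 0, "rx": 0, "ry": 0, "rz": 0, "gripper": -1},
  {"x": 0.0056, "y": -0.0011, "z": 0, "rx": 0, "ry": 0, "rz": 4, "gripper": -1},
  {"x": 0.0056, "y": -0.0011, "z": 0, "rx": 0, "ry": 0, "rz": 4, "gripper": -1},
  {"x": 0.0056, "y": -0.0011, "z": 0, "rx": 0, "ry": 0, "rz": 4, "gripper": -1},
  {"x": 0.0056, "y": -0.0011, "z": 0, "rx": 0, "ry": 0, "rz": 4, "gripper": -1},
  {"x": 0.0056, "y": -0.0011, "z": 0, "rx": 0, "ry": 0, "rz": 4, "gripper": -1},
  {"x": 0.0056, "y": -0.0011, "z": 0, "rx": 0, "ry": 0, "rz": 4, "gripper": -1},
  {"x": 0.0056, "y": -0.0011, "z": 0, "rx": 0, "ry": 0, "rz": 4, "gripper": -1},
  {"x": 0.0056, "y": -0.0011, "z": 0, "rx": 0, "ry": 0, "rz": 4, "gripper": -1},
  {"x": 0.0056, "y": -0.0011, "z": 0, "rx": 0, "ry": 0, "rz": 4, "gripper": -1},
  {"x": 0.0056, "y": -0.0011, "z": 0, "rx": 0, "ry": 0, "rz": 4, "gripper": -1},
  {"x": 0.0056, "y": -0.0011, "z": 0, "rx": 0, "ry": 0, "rz": 4, "gripper": -1},
  {"x": 0.0056, "y": -0.0011, "z": 0, "rx": 0, "ry": 0, "rz": 4, "gripper": -1},
  {"x": 0, "y": 0, "z": 0, "rx": 0, "ry": 0, "rz": 0, "gripper": -1},
])

```text
time: 6.13
position: [0.5205, 0.0621, 0.0655]
eef_rot: [[0.898, 0.441, -0.002], [0.441, -0.898, 0.0], [-0.001, -0.001, -1.0]]
force: [-1.0, -0.1, 0.1]
width: 0.0006
gripper_force: 0.4
```

```bash
cat >> h.py <<'E'
def knob():
    from plant import vision
    s=sense();R=np.array(s['eef_rot']);p=np.array([.5733,-.0003,0])
    print('t',s['time'],'pos',np.round(s['position'],4),'F',np.round(s['force'],1),'pivot in tool mm',np.round(R.T@(p-s['position'])*1e3,1)[:2],'x-angle',np.degrees(np.arctan2(R[1,0],R[0,0])))
    for c in ('side','top'):
        vision.grab_frame(c)
        for d in vision.mark_of(c,'lever_knob')[:2]:
            q=np.array(d['point'])-p; print(c,round(d['score'],2),np.round(d['point'],3),'r',np.hypot(*q[:2]).round(3),'cam deg',np.degrees(np.arctan2(q[1],q[0])).round(1)-50.3)
E
python3 -c "
from h import *
knob()"
```

```text
t 6.1333 pos [0.5205 0.0621 0.0655] F [-1.  -0.1  0.1] pivot in tool mm [20.  79.4] x-angle 26.167345067379276
side 0.65 [0.541 0.075 0.073] r 0.082 cam deg 62.7
top 0.27 [ 0.519 -0.122  0.036] r 0.133 cam deg -164.3
```

Emit:
step_arm([
  {"x": 0.0056, "y": -0.0011, "z": 0, "rx": 0, "ry": 0, "rz": 4, "gripper": -1},
  {"x": 0.0056, "y": -0.0011, "z": 0, "rx": 0, "ry": 0, "rz": 4, "gripper": -1},
  {"x": 0.0056, "y": -0.0011, "z": 0, "rx": 0, "ry": 0, "rz": 4, "gripper": -1},
  {"x": 0.0056, "y": -0.0011, "z": 0, "rx": 0, "ry": 0, "rz": 4, "gripper": -1},
  {"x": 0.0056, "y": -0.0011, "z": 0, "rx": 0, "ry": 0, "rz": 4, "gripper": -1},
  {"x": 0.0056, "y": -0.0011, "z": 0, "rx": 0, "ry": 0, "rz": 4, "gripper": -1},
  {"x": 0.0056, "y": -0.0011, "z": 0, "rx": 0, "ry": 0, "rz": 4, "gripper": -1},
  {"x": 0.0056, "y": -0.0011, "z": 0, "rx": 0, "ry": 0, "rz": 4, "gripper": -1},
  {"x": 0.0056, "y": -0.0011, "z": 0, "rx": 0, "ry": 0, "rz": 4, "gripper": -1},
  {"x": 0.0056, "y": -0.0011, "z": 0, "rx": 0, "ry": 0, "rz": 4, "gripper": -1},
  {"x": 0.0056, "y": -0.0011, "z": 0, "rx": 0, "ry": 0, "rz": 4, "gripper": -1},
  {"x": 0.0056, "y": -0.0011, "z": 0, "rx": 0, "ry": 0, "rz": 4, "gripper": -1},
  {"x": 0.0056, "y": -0.0011, "z": 0, "rx": 0, "ry": 0, "rz": 4, "gripper": -1},
  {"x": 0.0056, "y": -0.0011, "z": 0, "rx": 0, "ry": 0, "rz": 4, "gripper": -1},
  {"x": 0, "y": 0, "z": 0, "rx": 0, "ry": 0, "rz": 0, "gripper": -1},
])

```text
time: 7.58
position: [0.5962, 0.0769, 0.0655]
eef_rot: [[0.868, -0.497, -0.0], [-0.497, -0.868, 0.001], [-0.001, -0.001, -1.0]]
force: [-0.3, 2.4, 0.9]
width: 0.0002
gripper_force: 0.5
```

```bash
python3 -c "
from h import *
knob()"
```

```text
t 7.5833 pos [0.5962 0.0769 0.0655] F [-0.3  2.4  0.9] pivot in tool mm [18.5 78.4] x-angle -29.821005820042384
side 0.6 [0.615 0.069 0.071] r 0.08 cam deg 8.800000000000004
```

Emit:
step_arm([
  {"x": 0.0056, "y": -0.0011, "z": 0, "rx": 0, "ry": 0, "rz": 4, "gripper": -1},
  {"x": 0.0056, "y": -0.0011, "z": 0, "rx": 0, "ry": 0, "rz": 4, "gripper": -1},
  {"x": 0.0014, "y": -0.0003, "z": 0, "rx": 0, "ry": 0, "rz": 1, "gripper": -1},
  {"x": 0, "y": 0, "z": 0, "rx": 0, "ry": 0, "rz": 0, "gripper": -1},
  {"x": -0.01, "y": 0, "z": 0, "rx": 0, "ry": 0, "rz": 0, "gripper": -1},
  {"x": -0.01, "y": 0, "z": 0, "rx": 0, "ry": 0, "rz": 0, "gripper": -1},
  {"x": 0, "y": 0, "z": -0.03, "rx": 0, "ry": 0, "rz": 0, "gripper": -1},
  {"x": 0, "y": 0, "z": -0.03, "rx": 0, "ry": 0, "rz": 0, "gripper": -1},
  {"x": 0, "y": 0, "z": -0.03, "rx": 0, "ry": 0, "rz": 0, "gripper": -1},
  {"x": 0, "y": 0, "z": -0.03, "rx": 0, "ry": 0, "rz": 0, "gripper": -1},
])

```text
time: 8.62
position: [0.5915, 0.0853, 0.1869]
eef_rot: [[0.781, -0.625, 0.0], [-0.625, -0.781, -0.0], [0.0, -0.0, -1.0]]
force: [-0.1, -1.3, 0.3]
width: 0.0005
gripper_force: 0.0
```

Run:
```python
from h import *
knob()
th=20.3; c,s=np.cos(np.radians(th)),np.sin(np.radians(th))
pf=np.array([.4575,-.1410]); st=pf-.045*np.array([c,s]); print(st)
to([*st,.186],th-90); to([*st,.186],th+90)
```

```text
t 8.6167 pos [0.5915 0.0853 0.1869] F [-0.1 -1.3  0.3] pivot in tool mm [39.1 78.3] x-angle -38.65015043281546
side 0.65 [0.625 0.064 0.071] r 0.083 cam deg 0.9000000000000057
top 0.58 [0.618 0.059 0.073] r 0.075 cam deg 2.6000000000000014
[ 0.415295  -0.1566121]
t 8.8167 pos [0.5925 0.0851 0.1866] y-angle -128.7 | shift mm [1.270e+01 2.994e+02 2.000e-01] rz -59.0
joints [-0.06  0.24  1.57 -0.    1.32  2.19] F [-0.3  0.4  0.7]
t 8.8167 pos [0.5925 0.0851 0.1866] y-angle -128.7 | shift mm [1.270e+01 2.994e+02 2.000e-01] rz 121.0
joints [-0.06  0.24  1.57 -0.    1.32  2.19] F [-0.3  0.4  0.7]
```

Emit:
step_arm([
  {"x": 0.0013, "y": 0.03, "z": 0, "rx": 0, "ry": 0, "rz": 0, "gripper": -1},
  {"x": 0.0013, "y": 0.03, "z": 0, "rx": 0, "ry": 0, "rz": 0, "gripper": -1},
  {"x": 0.0013, "y": 0.03, "z": 0, "rx": 0, "ry": 0, "rz": 0, "gripper": -1},
  {"x": 0.0013, "y": 0.03, "z": 0, "rx": 0, "ry": 0, "rz": 0, "gripper": -1},
  {"x": 0.0013, "y": 0.03, "z": 0, "rx": 0, "ry": 0, "rz": 0, "gripper": -1},
  {"x": 0.0013, "y": 0.03, "z": 0, "rx": 0, "ry": 0, "rz": 0, "gripper": -1},
  {"x": 0.0013, "y": 0.03, "z": 0, "rx": 0, "ry": 0, "rz": 0, "gripper": -1},
  {"x": 0.0013, "y": 0.03, "z": 0, "rx": 0, "ry": 0, "rz": 0, "gripper": -1},
  {"x": 0.0013, "y": 0.03, "z": 0, "rx": 0, "ry": 0, "rz": 0, "gripper": -1},
  {"x": 0.0013, "y": 0.03, "z": 0, "rx": 0, "ry": 0, "rz": 0, "gripper": -1},
  {"x": 0, "y": 0, "z": 0, "rx": 0, "ry": 0, "rz": -6.5, "gripper": -1},
  {"x": 0, "y": 0, "z": 0, "rx": 0, "ry": 0, "rz": -6.5, "gripper": -1},
  {"x": 0, "y": 0, "z": 0, "rx": 0, "ry": 0, "rz": -6.5, "gripper": -1},
  {"x": 0, "y": 0, "z": 0, "rx": 0, "ry": 0, "rz": -6.5, "gripper": -1},
  {"x": 0, "y": 0, "z": 0, "rx": 0, "ry": 0, "rz": -6.5, "gripper": -1},
  {"x": 0, "y": 0, "z": 0, "rx": 0, "ry": 0, "rz": -6.5, "gripper": -1},
  {"x": 0, "y": 0, "z": 0, "rx": 0, "ry": 0, "rz": -6.5, "gripper": -1},
  {"x": 0, "y": 0, "z": 0, "rx": 0, "ry": 0, "rz": -6.5, "gripper": -1},
  {"x": 0, "y": 0, "z": 0, "rx": 0, "ry": 0, "rz": -7, "gripper": -1},
  {"x": 0, "y": 0, "z": 0, "rx": 0, "ry": 0, "rz": 0, "gripper": -1},
])

```text
time: 10.48
position: [0.4136, -0.1564, 0.1836]
eef_rot: [[0.937, 0.35, -0.003], [0.35, -0.937, 0.002], [-0.002, -0.003, -1.0]]
force: [-0.3, -0.6, -0.5]
width: 0.0004
gripper_force: 0.0
```

Run:
```python
from h import *
from plant import vision
import cv2
to([.4153,-.1566,.052],20.3-90)
for c in ('side','top'):
    im=vision.grab_frame(c); print(c,vision.mark_of(c,'push_face')[:1])
    if c=='side': cv2.imwrite('pics/s2.png',cv2.resize(im[140:270,160:350,::-1],None,fx=4,fy=4))
```

```text
t 10.4833 pos [ 0.4136 -0.1564  0.1836] y-angle -69.5 | shift mm [  1.7   1.1 131.6] rz 0.2
joints [-0.64 -0.16  2.   -0.    1.31  0.58] F [-0.3 -0.6 -0.5]
side [{'point': [0.4541, -0.1401, 0.0625], 'score': 0.61}]
top [{'point': [0.4542, -0.138, 0.0512], 'score': 0.66}]
```

View pics/s2.png

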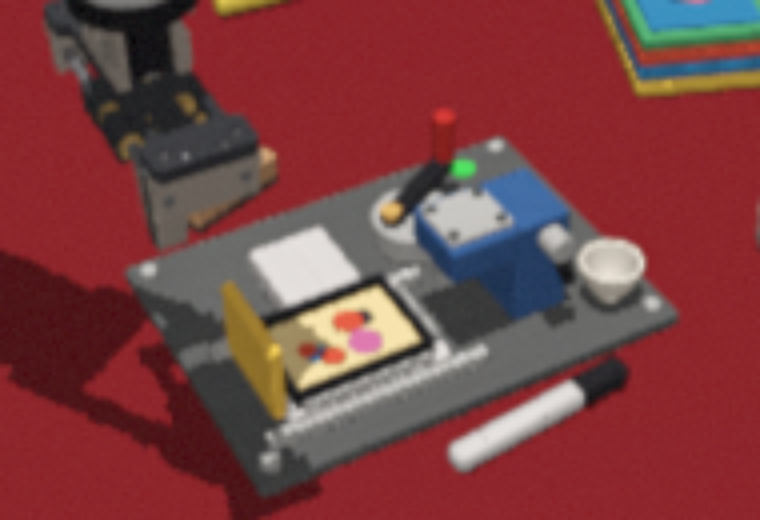

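Crop: the black lever (405,195)→(440,165) points straight at the green dot (463,168), and the slide is still back with the tray in its nest. Now I'll drop behind the yellow plate and push.

Emit:
step_arm([
  {"x": 0, "y": 0, "z": 0.022, "rx": 0, "ry": 0, "rz": 0, "gripper": -1},
  {"x": 0, "y": 0, "z": 0.022, "rx": 0, "ry": 0, "rz": 0, "gripper": -1},
  {"x": 0, "y": 0, "z": 0.022, "rx": 0, "ry": 0, "rz": 0, "gripper": -1},
  {"x": 0, "y": 0, "z": 0.022, "rx": 0, "ry": 0, "rz": 0, "gripper": -1},
  {"x": 0, "y": 0, "z": 0.022, "rx": 0, "ry": 0, "rz": 0, "gripper": -1},
  {"x": 0, "y": 0, "z": 0.022, "rx": 0, "ry": 0, "rz": 0, "gripper": -1},
  {"x": 0, "y": 0, "z": 0, "rx": 0, "ry": 0, "rz": 0, "gripper": -1},
  {"x": 0.008, "y": 0, "z": 0, "rx": 0, "ry": 0, "rz": 0, "gripper": -1},
  {"x": 0.008, "y": 0, "z": 0, "rx": 0, "ry": 0, "rz": 0, "gripper": -1},
  {"x": 0.006, "y": 0, "z": 0, "rx": 0, "ry": 0, "rz": 0, "gripper": -1},
  {"x": 0.005, "y": 0, "z": 0, "rx": 0, "ry": 0, "rz": 0, "gripper": -1},
  {"x": 0.003, "y": 0, "z": 0, "rx": 0, "ry": 0, "rz": 0, "gripper": -1},
  {"x": 0.003, "y": 0, "z": 0, "rx": 0, "ry": 0, "rz": 0, "gripper": -1},
  {"x": 0.003, "y": 0, "z": 0, "rx": 0, "ry": 0, "rz": 0, "gripper": -1},
  {"x": 0.003, "y": 0, "z": 0, "rx": 0, "ry": 0, "rz": 0, "gripper": -1},
])

```text
time: 11.93
position: [0.4514, -0.1442, 0.0539]
eef_rot: [[0.938, 0.346, -0.0], [0.346, -0.938, -0.001], [-0.001, 0.0, -1.0]]
force: [-3.1, -1.9, 2.5]
width: 0.0003
gripper_force: 1.9
```

Emit:
step_arm([
  {"x": 0.003, "y": 0, "z": 0, "rx": 0, "ry": 0, "rz": 0, "gripper": -1},
  {"x": 0.003, "y": 0, "z": 0, "rx": 0, "ry": 0, "rz": 0, "gripper": -1},
  {"x": 0.003, "y": 0, "z": 0, "rx": 0, "ry": 0, "rz": 0, "gripper": -1},
  {"x": 0.003, "y": 0, "z": 0, "rx": 0, "ry": 0, "rz": 0, "gripper": -1},
])

```text
time: 12.27
position: [0.4628, -0.1398, 0.0536]
eef_rot: [[0.938, 0.346, -0.0], [0.346, -0.938, -0.0], [-0.0, 0.0, -1.0]]
force: [-3.6, -2.5, 2.8]
width: 0.0004
gripper_force: 1.9
```

Emit:
step_arm([
  {"x": 0.003, "y": 0, "z": 0, "rx": 0, "ry": 0, "rz": 0, "gripper": -1},
  {"x": 0.003, "y": 0, "z": 0, "rx": 0, "ry": 0, "rz": 0, "gripper": -1},
  {"x": 0.003, "y": 0, "z": 0, "rx": 0, "ry": 0, "rz": 0, "gripper": -1},
  {"x": 0.002, "y": 0, "z": 0, "rx": 0, "ry": 0, "rz": 0, "gripper": -1},
])

```text
time: 12.6
position: [0.4733, -0.1358, 0.0536]
eef_rot: [[0.938, 0.346, 0.0], [0.346, -0.938, 0.0], [0.0, -0.0, -1.0]]
force: [-3.2, -2.1, 2.5]
width: 0.0004
gripper_force: 1.8
```

Emit:
step_arm([
  {"x": 0.0015, "y": 0, "z": 0, "rx": 0, "ry": 0, "rz": 0, "gripper": -1},
  {"x": 0.0015, "y": 0, "z": 0, "rx": 0, "ry": 0, "rz": 0, "gripper": -1},
])

```text
time: 12.77
position: [0.4759, -0.1348, 0.0535]
eef_rot: [[0.938, 0.346, -0.0], [0.346, -0.938, 0.0], [-0.0, -0.0, -1.0]]
force: [-2.4, -1.6, 2.5]
width: 0.0004
gripper_force: 1.7
```

Emit:
step_arm([
  {"x": 0.001, "y": 0, "z": 0, "rx": 0, "ry": 0, "rz": 0, "gripper": -1},
  {"x": 0.001, "y": 0, "z": 0, "rx": 0, "ry": 0, "rz": 0, "gripper": -1},
])

```text
time: 12.93
position: [0.4766, -0.1345, 0.0535]
eef_rot: [[0.938, 0.347, -0.003], [0.347, -0.938, -0.0], [-0.003, -0.001, -1.0]]
force: [-10.8, -4.7, 8.2]
width: 0.0001
gripper_force: 6.0
```

Emit:
step_arm([
  {"x": 0.001, "y": 0, "z": 0, "rx": 0, "ry": 0, "rz": 0, "gripper": -1},
  {"x": 0, "y": 0, "z": 0, "rx": 0, "ry": 0, "rz": 0, "gripper": -1},
])

```text
time: 13.1
position: [0.4766, -0.1345, 0.0536]
eef_rot: [[0.938, 0.347, -0.005], [0.347, -0.938, -0.001], [-0.005, -0.001, -1.0]]
force: [-11.7, -5.0, 9.1]
width: 0.0004
gripper_force: 6.8
```

Emit:
step_arm([
  {"x": -0.01, "y": 0, "z": 0, "rx": 0, "ry": 0, "rz": 0, "gripper": -1},
  {"x": -0.02, "y": 0, "z": 0, "rx": 0, "ry": 0, "rz": 0, "gripper": -1},
  {"x": -0.02, "y": 0, "z": 0, "rx": 0, "ry": 0, "rz": 0, "gripper": -1},
  {"x": 0, "y": 0, "z": -0.03, "rx": 0, "ry": 0, "rz": 0, "gripper": -1},
  {"x": 0, "y": 0, "z": -0.03, "rx": 0, "ry": 0, "rz": 0, "gripper": -1},
  {"x": 0, "y": 0, "z": -0.03, "rx": 0, "ry": 0, "rz": 0, "gripper": -1},
  {"x": 0, "y": 0, "z": -0.03, "rx": 0, "ry": 0, "rz": 0, "gripper": -1},
  {"x": 0, "y": 0, "z": -0.03, "rx": 0, "ry": 0, "rz": 0, "gripper": -1},
  {"x": 0, "y": 0, "z": 0, "rx": 0, "ry": 0, "rz": 0, "gripper": -1},
])

```text
time: 13.85
position: [0.435, -0.1529, 0.2099]
eef_rot: [[0.938, 0.346, 0.011], [0.346, -0.938, -0.006], [0.008, 0.009, -1.0]]
force: [0.9, -0.2, 0.1]
width: 0.0003
gripper_force: 0.0
```

Run:
```python
from h import *
from plant import vision
import cv2
knob()
for c in ('side','top'):
    im=vision.grab_frame(c); print(c,[(n,[np.round(d['point'],3).tolist() for d in vision.mark_of(c,n)[:2]]) for n in ('push_face','nest')])
    if c=='side': cv2.imwrite('pics/s3.png',cv2.resize(im[140:270,160:350,::-1],None,fx=4,fy=4))
```

```text
t 13.85 pos [ 0.435  -0.1529  0.2099] F [ 0.9 -0.2  0.1] pivot in tool mm [180.8 -97.1] x-angle 20.255186867577127
side 0.86 [0.628 0.061 0.072] r 0.082 cam deg -2.0
top 0.58 [ 0.485 -0.127  0.055] r 0.154 cam deg -175.0
top 0.56 [0.618 0.063 0.074] r 0.078 cam deg 4.400000000000006
side [('push_face', [[0.485, -0.132, 0.057]]), ('nest', [[0.552, -0.107, 0.04], [0.726, -0.075, 0.026]])]
top [('push_face', [[0.483, -0.129, 0.055]]), ('nest', [[0.553, -0.104, 0.041], [0.49, -0.13, 0.054]])]
```

View pics/s3.png

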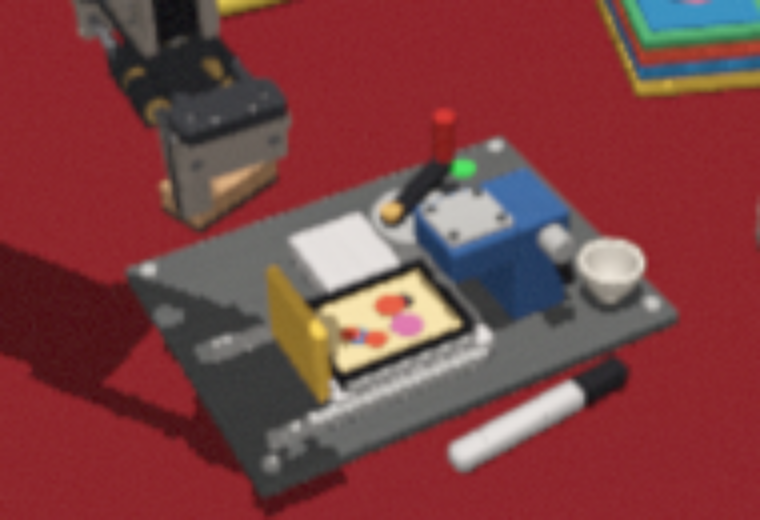

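Crop: the slide is home (yellow plate at (298,330)), the tray is in its nest, the lever is at the dot and the hand is well clear. A firm stop at 12 N, within a millimetre of the predicted home position, confirms it.

```bash
python3 -c "
from plant import close_job
print(close_job())"
```

```text
the job is handed in; nothing more can be done
None
```

The job is handed in: I pushed the cam lever round to the green dot first, then the slide fully home against its stop, with the tray still in its nest and the hand clear, at about 14 s of the 56 s allowed.

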